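Pop the battery out of its dock and trap it

ROBOT

A 6-joint arm with a two-finger parallel gripper is mounted at the origin on the work surface. World frame = base frame: x ahead of the robot, y to its left, z up, the work surface at z = 0. Lengths are in m, angles in degrees, forces in N, time in s.
With the tool pointing down it reaches from about 0.325 to 0.85 m from the base axis. Payload 4.4 kg.
Tool frame: the origin (TCP) lies at the very end of the fingers, on their centre line; the grasp point (between the pads) lies robot.hold_point_z behind it (robot.hold_point_z is the distance from the TCP to the grasp point, in m); z points along the fingers, y is the line along which they close (so a half turn about z gives the same grasp; the last joint's range is limited). The gripper opens to 94 mm and grips with 3 to 60 N. Pads are 16 mm wide; open, the fingers measure 119 mm over their backs; the gripper's body (75 mm by 177 mm) begins 78 mm behind the grasp point.
Start: joints at [-76.289, 11.837, 88.321, -0, 79.842, -8.623], TCP at [0.218, -0.532, 0.174] pointing down, gripper open.
Joint ranges: [-156.59, 156.59], [-49.26, 127.26], [12.9, 141.05], [-63.56, 243.56], [4.71, 150.69], [-161.64, 161.64]. Speed limits (degrees/s): [159.86, 159.86, 180, 180, 180, 180].

INTERFACE

Orientations are given as a 3x3 rotation matrix whose columns are the frame's x, y, z axes.
In Python, from plant import robot gives the robot as it stands.
- The arm moves only by the tool drive_tool, never from a script. Its argument "deltas" is a list that holds one entry, the list of rows, each a list of 5 numbers: the opening, from 0 (shut) to 1 (fully open), then the shift along the tool's x, y, z in units of 50 mm (1.0 is 50 mm), then the turn about the tool's z in units of 5 degrees (1.0 is 5 degrees). In form: [[[hand, dx, dy, dz, turn], ...]]. A call has 1 to 10 rows; each row is the pose to reach, as a shift and turn from the pose commanded when the call began, along the tool's axes at that moment; what a row does not reach only later rows make up. A row lasts 1/10 s, in which the tool goes at most 50 mm and 8.59 degrees, less where a joint would pass 70% of its speed; a pose out of reach is approached as far as the arm can. A call with a gripper value outside its range is refused whole. The fingers move at their own pace and stop on an object; "newtons" is the grip in N (left out, the last holds). Time passes only in rows, so rows that repeat a pose let the fingers close. It gives the time, the measured TCP pose, the force, the opening and the grip force at its end, in the units of the state.
- robot.sense(): the state, without advancing time (a new reading comes with each control period).
- robot.get_image(name): name is "scene" or "top" or "wrist"; returns (picture, depth): 384x512x3 uint8, red, green, blue; 384x512 float32, m along the optical axis (not along the pixel's ray), 0 where there is no reading.
- robot.camera_info(name): a dict with "K" (3x3 intrinsics, pixels), "dist_coeffs" ([k1, k2, p1, p2, k3] as OpenCV has them; the pictures are not rectified), "T" (4x4, takes a point from camera to world coordinates); the wrist camera has in their place "tool_from_camera" (4x4, takes a point from camera to tool coordinates, whose origin is the TCP and whose axes are the flange's). Camera axes: x right, y down, z forward; pixel columns grow to the right and rows downward; lengths in m; the calibration is good to about 2 mm. A picture is of the moment at which its call begins: read the wrist's pose just before it. camera_info takes no time and is no camera call.
- robot.hand_in(): hands the job in; it is judged then, once.
The state is a dict: "t": time; "joint_pos": joint angles; "qd": joint speeds; "effort": joint torques, N m; "tool_pos": TCP position; "ee_rot": TCP orientation; "wrist_force": force on the tool from outside, world axes, zero at the start; "ft_torque": the same for the moment, N m; "finger_gap": finger opening in m; "grasp_force": force on a finger pad.
Only numpy, scipy, OpenCV 4.12 (cv2) and the standard library are available. Lean on these libraries where they do the work, as an engineer would, in place of code of your own. Each camera call takes 0.05 s, during which the arm holds its last target. There are 200 camera calls.

TASK

Release the battery pack from the grey dock without losing it: hold one fingertip ready in the track ahead of the pack, press the round release key down with the other fingertip, and let the pack pop out past its latch and be caught against the waiting finger before it can slide off the open end of the track. The program finishes while holding: the key still kept down and the popped pack at rest against the finger. Do not lift or grip the pack, and leave the jar, tin and other things around where they are.

Things in the scene. Friction and masses are not known exactly. Their poses are not given: they have to be found in the camera images.
- dock: Grey plastic battery dock, fixed to the counter, 211 mm long. Origin on the counter under the centre line of its track; x points along the track to its open end (the way the pack pops out), y across towards the release key, z up. Sizes below are mm in this frame. The block that carries the key spans x 8 to 82, y 34 to 86 and is 49 tall.
- track_end (a point): Middle of the open end of the track, at x 95, y 0, z 45. The track is a flat run of low-friction rollers, 45 above the counter and 56 wide (y -28 to 28), between two cheeks 6 thick that stand 11 above the rollers. A pack that nothing stops slides off here within about half a second.
- hood_top (a point): Centre of the top of the hood over the rear of the track: x -116 to -46, 91 above the counter. Under it a spring pushes the pack towards the open end: about 3.2 N at first, 2.1 N after 28 mm of travel, nothing after 45 mm.
- latch (a point): Top middle of the latch tongue, a steel strip 34 wide (across) at x 10.5 to 16.5, just ahead of the latched pack, 6 above the rollers. It is one piece with the key and sinks with it; once it is below the rollers the pack pops out over it.
- pack: Black battery pack, a block 80 (along the track) x 52 x 36 mm tall, about 0.3 kg. Origin at the centre of its underside, x axis along its length, the same way as the dock's x. It starts latched on the rollers with its origin at x -30 of the dock, its front face at x 10 and its top 81 above the counter; its rear is under the hood.
- key_top (a point): Centre of the top of the round aluminium release key, 26 mm across, at x 45, y 62 of the dock; 69 above the counter when up, 60 when fully down. It lies abreast of the free track ahead of the latched pack: fingers on the key and on the track's centre line beside it are 62 apart; the latter's tip is then 15 above the rollers with the key down, and lower than the pack's top.
- key (a joint): Travel of the release key, m: 0 up, 0.009 fully down (hard stop). Pressed straight down; it springs back when let go. It needs 1.1 N to start and about 3.1 N at the bottom, plus a little rubbing. The pack is let go at about 0.006.
- jar: glass jar with aluminium lid, about 58 mm wide, 75 mm tall, standing beyond the open end of the dock's track. Bystander; origin at the centre of its underside, z up.
- tin: open empty steel tin, 68 mm wide, 82 mm tall, standing beside the dock on the side away from the key. Bystander; origin at the centre of its underside, z up.
- can: aluminium drinks can, 66 mm wide, 115 mm tall, standing. Bystander; origin at the centre of its underside.
- flask: green glass bottle, 68 mm wide, 150 mm tall, standing. Bystander; origin at the centre of its underside.
- mug: white mug with a handle, 80 mm wide, 90 mm tall. Bystander; origin at the centre of its underside.
- carton: small cardboard carton, 70 x 50 mm, 100 mm tall. Bystander; origin at the centre of its underside.
Mind the look-alikes: they are no part of the job. What is meant by the pack is not blue, pink or yellow, and is the smaller of those in its own colour.

How it is judged:
By the outcome, as a careful person would: the job done as asked, in the order asked, and still so for the second after the job is handed in, while the arm keeps its last pose, push and grip.
It also fails if it takes over 32 s, if anything falls off the work surface, if the arm or the gripper's body presses on something with over 40 N, if the wrist force passes 120 N, or if a joint passes its speed limit or range.

## Working session

There is one attempt and no reset: what is moved stays moved. The work goes in short steps, Python scripts to look and compute and a tool call to move; the robot and the scene stay as the last step left them, time stands still between calls to the robot, and variables do not carry over. Pictures are saved under pics/ and viewed, at most 10 in all, crops included, and the job is handed in when it is done.

Besides the shell and the picture viewer there is one more tool, called after "Request:" by a JSON object that holds its "fn" and its "kwargs", one argument or row to a line. drive_tool: Moves the arm, as the interface text tells. Its arguments: {"type":"object","properties":{"deltas":{"type":"array","items":{"type":"array","items":{"type":"array","items":{"type":"number"}}}},"newtons":{"type":"number"}},"required":["deltas"]}

```bash
mkdir -p pics; ls
python3 - <<'E'
from plant import robot
import cv2,numpy as np
s=robot.sense();print(s['tool_pos'],s['ee_rot'],s['finger_gap'],s['t'],robot.hold_point_z)
for n in("top","scene"):
    p,d=robot.get_image(n);np.savez(f'pics/{n}.npz',p=p,d=d);cv2.imwrite(f'pics/{n}.png',p[:,:,::-1])
    i=robot.camera_info(n);print(n,i)
print(robot.camera_info("wrist"))
a=cv2.imread('pics/top.png');b=cv2.imread('pics/scene.png')
cv2.imwrite('pics/both.png',np.vstack([a,b])[:, :])
E
```

```text
pics
[ 0.21829377 -0.53100575  0.1724142 ] [[ 9.24977100e-01  3.80022516e-01 -5.01568299e-04]
 [ 3.80022666e-01 -9.24974569e-01  2.19545727e-03]
 [ 3.70385273e-04 -2.22135502e-03 -9.99997464e-01]] 0.0937173969190728 0.0 0.0188
top {'K': array([[420.24502549,   0.        , 247.6844258 ],
       [  0.        , 420.24502549, 188.2864176 ],
       [  0.        ,   0.        ,   1.        ]]), 'dist_coeffs': array([0.04198204, 0.        , 0.        , 0.        , 0.        ]), 'T': array([[-0.02979944, -0.99199925,  0.12267634,  0.36214042],
       [-0.99948118,  0.03107257,  0.00847752, -0.01818103],
       [-0.01222157, -0.12236007, -0.99241052,  1.21897162],
       [ 0.        ,  0.        ,  0.        ,  1.        ]])}
scene {'K': array([[480.45663703,   0.        , 263.10274816],
       [  0.        , 480.45663703, 193.95265159],
       [  0.        ,   0.        ,   1.        ]]), 'dist_coeffs': array([0.04029456, 0.        , 0.        , 0.        , 0.        ]), 'T': array([[ 0.48281535,  0.68855019, -0.54109885,  1.32347569],
       [ 0.87565224, -0.37178197,  0.30823906, -0.47365533],
       [ 0.01106727, -0.62263698, -0.78243256,  1.26935371],
       [ 0.        ,  0.        ,  0.        ,  1.        ]])}
{'K': array([[280.67250667,   0.        , 256.32491269],
       [  0.        , 280.67250667, 192.6067314 ],
       [  0.        ,   0.        ,   1.        ]]), 'dist_coeffs': array([-0.06395769,  0.        ,  0.        ,  0.        ,  0.        ]), 'tool_from_camera': array([[-3.59203335e-04, -9.65110958e-01, -2.61841002e-01,
         7.58356441e-02],
       [ 9.99999909e-01, -2.86243936e-04, -3.16780576e-04,
         3.08588316e-04],
       [ 2.30778006e-04, -2.61841092e-01,  9.65110972e-01,
        -2.10239611e-01],
       [ 0.00000000e+00,  0.00000000e+00,  0.00000000e+00,
         1.00000000e+00]])}
```

View pics/top.png

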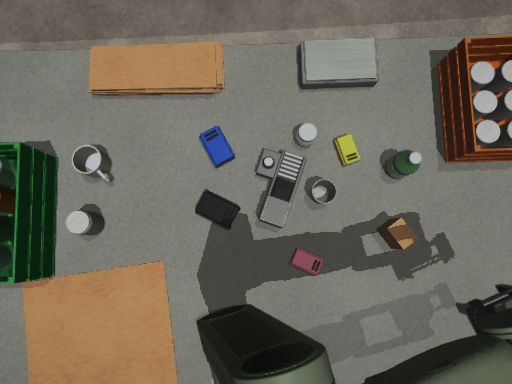

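View pics/scene.png

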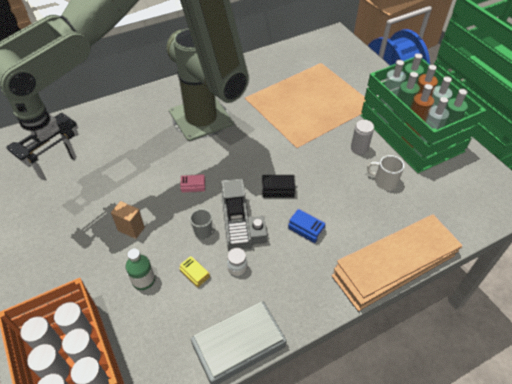

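The top view shows the dock around (280,188): hood at (277,210), the black pack in the track at (283,188), rollers at (291,165) and the key at (268,162). There are two black candidates. The loose one at (217,209) is larger; the one in the dock at (283,188) is smaller, so it is the pack. Blue (217,146), yellow (347,150) and pink (307,262) are ruled out by colour. Next I'll confirm this in a crop and measure.

```bash
cat > h.py <<'E'
import numpy as np,cv2
def world(i,T,uv,d):
    "pixels (N,2) and depths -> world"
    n=cv2.undistortPoints(np.asarray(uv,float).reshape(-1,1,2),i['K'],i['dist_coeffs'])[:,0]
    c=np.c_[n,np.ones(len(n))]*np.asarray(d).reshape(-1,1)
    return c@T[:3,:3].T+T[:3,3]
def onplane(i,T,uv,z):
    n=cv2.undistortPoints(np.asarray(uv,float).reshape(-1,1,2),i['K'],i['dist_coeffs'])[:,0]
    r=np.c_[n,np.ones(len(n))]@T[:3,:3].T
    return T[:3,3]+r*((z-T[2,3])/r[:,2:])
E
python3 - <<'E'
from plant import robot
import numpy as np,cv2
from h import *
z=np.load('pics/top.npz');p,d=z['p'],z['d'];i=robot.camera_info('top');T=i['T']
v,u=np.mgrid[130:240,240:330];uv=np.c_[u.ravel(),v.ravel()]
W=world(i,T,uv,d[v,u].ravel());H=W[:,2]
def rep(n,m):
    m=m.reshape(u.shape).astype(np.uint8);nn,l,st,c=cv2.connectedComponentsWithStats(m)
    for k in range(1,nn):
        if st[k,4]>25:
            q=W[(l==k).ravel()];print(n,st[k],np.median(q,0).round(4),cv2.minAreaRect((q[:,:2]*1000).astype(np.float32)))
rep('hood',abs(H-.091)<.005);rep('pack',abs(H-.081)<.004);rep('key',abs(H-.069)<.005);rep('roll',abs(H-.045)<.005)
cv2.imwrite('pics/crop.png',cv2.resize(p[120:240,230:350,::-1],None,fx=5,fy=5,interpolation=cv2.INTER_CUBIC))
E
```

```text
hood [ 19  65  32  33 628] [ 0.4376 -0.0794  0.0921] ((438.4218444824219, -79.44154357910156), (67.42850494384766, 70.47484588623047), 69.06903076171875)
pack [60  0 13 11 48] [ 0.6472 -0.1744  0.0781] ((647.7305297851562, -174.13818359375), (23.239967346191406, 34.596763610839844), 28.430145263671875)
pack [ 32  48  21  24 293] [ 0.4979 -0.1024  0.0818] ((497.6697998046875, -102.25004577636719), (43.90395736694336, 55.257877349853516), 69.30258178710938)
key [24 27  9 10 67] [ 0.5767 -0.0667  0.0697] ((577.6047973632812, -66.01537322998047), (23.676355361938477, 23.69024658203125), 16.781103134155273)
roll [56  0 20 15 42] [ 0.6354 -0.1665  0.0466] ((643.7877197265625, -171.62850952148438), (56.09492111206055, 29.331323623657227), 63.387550354003906)
roll [32 21 10 12 42] [ 0.5948 -0.091   0.0489] ((593.7625122070312, -88.88520812988281), (26.851158142089844, 27.547571182250977), 72.55938720703125)
roll [ 36  21  28  34 493] [ 0.5657 -0.1283  0.0447] ((564.1386108398438, -127.77178955078125), (55.9781379699707, 81.90715789794922), 68.94427490234375)
roll [16 37 13 10 44] [ 0.5514 -0.0498  0.0481] ((552.6082763671875, -50.10446548461914), (34.60569381713867, 16.15700340270996), 66.31237030029297)
```

View pics/crop.png

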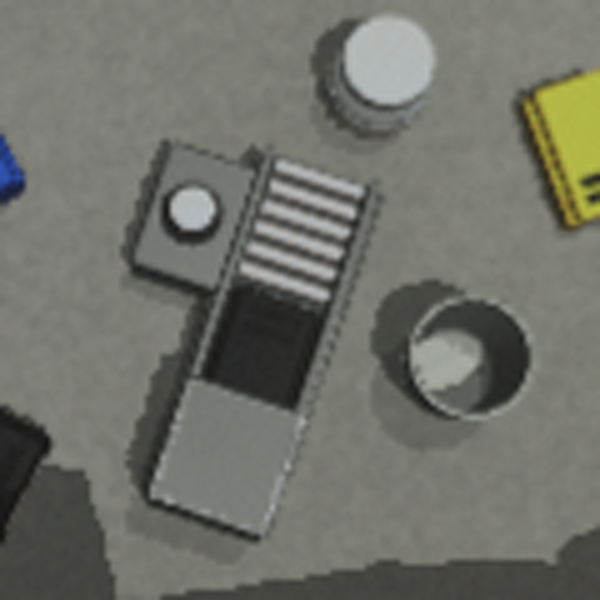

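The crop confirms it: the black pack sits in the track between hood and rollers, with the key at crop (190,210), the jar lid at (388,60) and the tin at (470,355). The larger black pack lies loose at the left edge.

Hood, pack, rollers and key all fit yaw −21° with the origin at (0.514, −0.108). The key is predicted at (0.578, −0.067) and measured at (0.578, −0.066). I'm moving above at the present height.

Request:
{"fn": "drive_tool", "kwargs": {
  "deltas": [
    [[0.8, 0.4, -0.2, 0, 0.4], [0.53, 1.2, -0.65, 0, 1.1], [0.53, 2.1, -1.15, 0, 1.9], [0.53, 3.0, -1.65, 0, 2.7], [0.53, 3.9, -2.15, 0, 3.5], [0.53, 4.8, -2.65, 0, 4.3], [0.53, 5.7, -3.15, 0, 5.1], [0.53, 6.5, -3.6, 0, 5.8], [0.53, 7.2, -4.0, 0, 6.5], [0.53, 7.8, -4.3, 0, 7.2]]
  ]
}}

```text
t: 1.1
tool_pos: [0.4983, -0.182, 0.1731]
ee_rot: [[0.972, -0.237, -0.001], [-0.237, -0.972, 0.001], [-0.001, -0.001, -1.0]]
wrist_force: [0.1, 0.6, 0.5]
finger_gap: 0.0495
grasp_force: 0.0
```

```bash
cat > go.py <<'E'
from plant import robot
import numpy as np,sys
O=np.array([.514,-.1084]);a=np.radians(-21);X=np.array([np.cos(a),np.sin(a)]);Y=np.array([-X[1],X[0]])
def rel(x,y,z):
    s=robot.sense();p=np.array(s['tool_pos']);R=np.array(s['ee_rot'])
    g=np.r_[O+x*X+y*Y,z];yaw=np.degrees(np.arctan2(R[1,0],R[0,0]))
    print('t',s['t'],'p',p.round(4),'yaw',yaw.round(2),'gap',s['finger_gap'],'F',np.round(s['wrist_force'],2),'j',np.round(s['joint_pos'],1))
    print('delta',(R.T@(g-p)/.05).round(3),'turn',((yaw+21)/5).round(2))
if __name__=='__main__': rel(*map(float,sys.argv[1:]))
E
python3 go.py .045 .031 .12
```

```text
t 1.1 p [ 0.4983 -0.182   0.1731] yaw -13.7 gap 0.04949352177946036 F [0.07 0.61 0.53] j [-29.4   6.5  94.5   0.   79.   74.3]
delta [ 0.928 -2.005  1.063] turn 1.46
```

Request:
{"fn": "drive_tool", "kwargs": {
  "deltas": [
    [[0.53, 0.2, -0.4, 0, 0.3], [0.53, 0.4, -0.9, 0.1, 0.7], [0.53, 0.6, -1.4, 0.2, 1.1], [0.53, 0.8, -1.8, 0.4, 1.35], [0.53, 0.93, -2.0, 0.6, 1.46], [0.53, 0.93, -2.0, 0.85, 1.46], [0.53, 0.93, -2.0, 1.0, 1.46], [0.53, 0.93, -2.0, 1.06, 1.46], [0.53, 0.93, -2.0, 1.06, 1.46]]
  ]
}}

```text
t: 2.0
tool_pos: [0.5653, -0.0993, 0.1198]
ee_rot: [[0.933, -0.359, -0.002], [-0.359, -0.933, 0.0], [-0.002, 0.0, -1.0]]
wrist_force: [0.2, -0.1, 0.8]
finger_gap: 0.0498
grasp_force: 0.0
```

```bash
python3 go.py .045 .031 .085
python3 - <<'E'
from plant import robot
import cv2,numpy as np
from h import *
from go import O,X,Y
s=robot.sense();i=robot.camera_info('wrist');p,d=robot.get_image('wrist')
T=np.eye(4);T[:3,:3]=s['ee_rot'];T[:3,3]=s['tool_pos'];T=T@i['tool_from_camera']
def px(x,y,z):
    w=np.r_[O+x*X+y*Y,z];c=np.linalg.inv(T)@np.r_[w,1]
    return cv2.projectPoints(c[None,:3],np.zeros(3),np.zeros(3),i['K'],i['dist_coeffs'])[0].ravel()
q=p[:,:,::-1].copy()
for a in[(.045,.062,.069),(.095,-.028,.045),(.095,.028,.045),(.045,0,.060),(.008,.086,.049),(.082,.086,.049)]:
    c=px(*a);print(a,c.round(1));cv2.circle(q,tuple(int(round(k)) for k in c),2,(0,0,255),-1)
cv2.imwrite('pics/w1.png',cv2.resize(q,(768,576)))
E
```

```text
t 2.0 p [ 0.5653 -0.0993  0.1198] yaw -21.04 gap 0.049847947486881206 F [ 0.21 -0.15  0.85] j [-18.6  14.6  91.6  -0.   73.9  92.4]
delta [ 0.007 -0.083  0.696] turn -0.01
(0.045, 0.062, 0.069) [219.7 197.5]
(0.095, -0.028, 0.045) [310.3 143.1]
(0.095, 0.028, 0.045) [254.8 143. ]
(0.045, 0, 0.06) [282.8 194.9]
(0.008, 0.086, 0.049) [201.  225.3]
(0.082, 0.086, 0.049) [197.2 156.6]
```

View pics/w1.png

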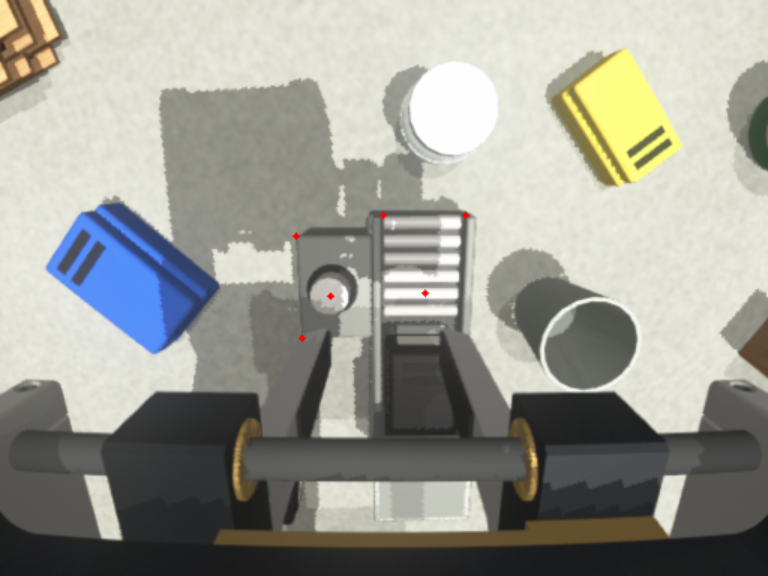

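The wrist view confirms the estimate. The projected key (330,296) and the track-end corners (383,215) and (466,215) fall on the real ones within about 2 mm. The fingertips are ahead of the pack and straddle the near cheek. Next I'll correct y and come down to just above the key.

Request:
{"fn": "drive_tool", "kwargs": {
  "deltas": [
    [[0.53, 0, -0.04, 0.1, 0], [0.53, 0, -0.08, 0.3, 0], [0.53, 0, -0.08, 0.5, 0], [0.53, 0, -0.08, 0.7, 0], [0.53, 0, -0.08, 0.84, 0], [0.53, 0, -0.08, 0.9, 0], [0.53, 0, -0.08, 0.9, 0], [0.53, 0, -0.08, 0.9, 0]]
  ]
}}

```text
t: 2.85
tool_pos: [0.5681, -0.095, 0.0758]
ee_rot: [[0.934, -0.358, 0.0], [-0.358, -0.934, -0.0], [0.001, -0.0, -1.0]]
wrist_force: [0.5, -0.4, 0.7]
finger_gap: 0.0497
grasp_force: 0.0
```

```bash
python3 go.py .045 .031 .060
```

```text
t 2.85 p [ 0.5681 -0.095   0.0758] yaw -20.97 gap 0.04966384542956094 F [ 0.46 -0.43  0.73] j [-18.1  17.5  93.5  -0.   68.9  92.9]
delta [-0.014  0.018  0.315] turn 0.01
```

Request:
{"fn": "drive_tool", "kwargs": {
  "deltas": [
    [[0.53, 0, 0, 0.06, 0], [0.53, 0, 0, 0.12, 0], [0.53, 0, 0, 0.18, 0], [0.53, 0, 0, 0.24, 0], [0.53, 0, 0, 0.29, 0], [0.53, 0, 0, 0.31, 0], [0.53, 0, 0, 0.32, 0], [0.53, 0, 0, 0.32, 0], [0.53, 0, 0, 0.32, 0]]
  ]
}}

```text
t: 3.75
tool_pos: [0.5679, -0.0949, 0.0597]
ee_rot: [[0.934, -0.358, 0.0], [-0.358, -0.934, -0.0], [0.0, -0.0, -1.0]]
wrist_force: [-0.5, -0.0, -0.1]
finger_gap: 0.0502
grasp_force: 0.0
```

```bash
python3 go.py .045 .031 .060
python3 - <<'E'
from plant import robot
import cv2
p,d=robot.get_image('wrist');cv2.imwrite('pics/w2.png',cv2.resize(p[120:320,150:390,::-1],(720,600)))
E
```

```text
t 3.75 p [ 0.5679 -0.0949  0.0597] yaw -20.97 gap 0.05022082710947819 F [-0.54 -0.01 -0.07] j [-18.1  18.6  94.2  -0.   67.2  92.9]
delta [-0.01   0.018 -0.006] turn 0.01
```

View pics/w2.png

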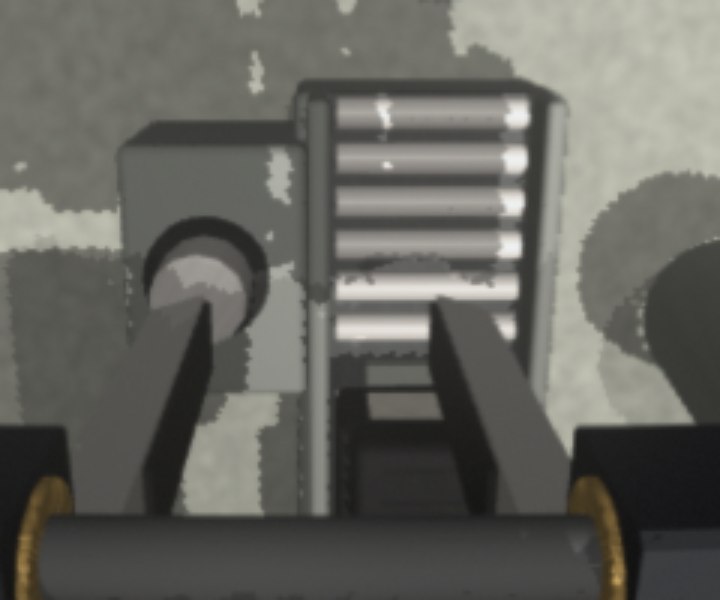

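The pack front (crop (390,390)) is still behind the latch (410,375). The key looks up and the force is near zero, so nothing is touched yet. I'll check where the tip really is in the picture.

Run:
```python
from plant import robot
import cv2,numpy as np
from h import *
from go import O,X,Y
i=robot.camera_info('wrist');Tc=np.array(i['tool_from_camera'])
def pr(t):
    c=(np.linalg.inv(Tc)@np.r_[t,1])[:3]
    u=cv2.projectPoints(c[None],np.zeros(3),np.zeros(3),i['K'],i['dist_coeffs'])[0].ravel();return ((u-[150,120])*3).round(0)
for t in[(.008,-.025,0),(.008,-.0375,0),(-.008,-.025,0),(.008,.025,0),(.008,.0375,0)]: print('tip',t,pr(t))
s=robot.sense();R=np.array(s['ee_rot']);P=np.array(s['tool_pos'])
for z in(.060,.069):
    for dx in(-.013,0,.013): print('key',z,dx,pr(R.T@(np.r_[O+(.045+dx)*X+.062*Y,z]-P)))
p,d=robot.get_image('wrist')
T=np.eye(4);T[:3,:3]=R;T[:3,3]=P;T=T@Tc
uv=np.array([[150+c/3,120+r/3] for c,r in[(200,270),(190,280),(190,320),(170,330),(205,310),(450,310),(220,190),(410,370),(405,405),(385,330)]])
r=uv.round().astype(int);W=world(i,T,uv,d[r[:,1],r[:,0]]);q=W[:,:2]-O
print(np.c_[(uv-[150,120])*3,q@X*1000,q@Y*1000,W[:,2]*1000].round(0))
print(s['wrist_force'],s['ft_torque'])
```

```text
tip (0.008, -0.025, 0) [222. 258.]
tip (0.008, -0.0375, 0) [175. 258.]
tip (-0.008, -0.025, 0) [224. 315.]
tip (0.008, 0.025, 0) [413. 258.]
tip (0.008, 0.0375, 0) [460. 258.]
key 0.06 -0.013 [206. 335.]
key 0.06 0 [204. 289.]
key 0.06 0.013 [202. 242.]
key 0.069 -0.013 [201. 348.]
key 0.069 0 [199. 301.]
key 0.069 0.013 [197. 253.]
[[200. 270.  53.  62.  69.]
 [190. 280.  50.  64.  68.]
 [190. 320.  56.  58. 108.]
 [170. 330.  55.  62. 111.]
 [205. 310.  53.  57.  95.]
 [450. 310.  55.   3. 100.]
 [220. 190.  69.  58.  48.]
 [410. 370.  14.   5.  44.]
 [405. 405.  11.   8.  59.]
 [385. 330.  27.  12.  44.]]
[-0.14676633 -0.22723626  0.83203474] [0.00128698 0.00653382 0.0273381 ]
```

Run:
```python
from plant import robot
import numpy as np
from h import *
i=robot.camera_info('wrist');Tc=np.array(i['tool_from_camera'])
p,d=robot.get_image('wrist')
for c in (212,216,299,302,306):
    rows=np.arange(205,250,3 if c>220 else 3);uv=np.c_[np.full(len(rows),c),rows]
    W=world(i,Tc,uv,d[rows,c])*1000;print(c);print(np.c_[rows,W].round(0)[:12].tolist())
```

```text
212
[[205.0, 11.0, -33.0, -7.0], [208.0, 9.0, -33.0, -8.0], [211.0, 7.0, -33.0, -8.0], [214.0, 5.0, -33.0, -9.0], [217.0, 2.0, -33.0, -9.0], [220.0, 9.0, -29.0, -34.0], [223.0, 10.0, -28.0, -40.0], [226.0, 9.0, -28.0, -45.0], [229.0, 9.0, -27.0, -50.0], [232.0, 9.0, -26.0, -55.0], [235.0, 8.0, -26.0, -56.0], [238.0, 8.0, -25.0, -61.0]]
216
[[205.0, 12.0, -30.0, -8.0], [208.0, 10.0, -30.0, -9.0], [211.0, 7.0, -30.0, -9.0], [214.0, 4.0, -30.0, -8.0], [217.0, 2.0, -31.0, -8.0], [220.0, 9.0, -27.0, -34.0], [223.0, 9.0, -26.0, -38.0], [226.0, 8.0, -26.0, -42.0], [229.0, 8.0, -25.0, -46.0], [232.0, 7.0, -25.0, -50.0], [235.0, 6.0, -24.0, -51.0], [238.0, 4.0, -24.0, -51.0]]
299
[[205.0, 3.0, 37.0, 17.0], [208.0, -0.0, 37.0, 20.0], [211.0, -3.0, 37.0, 19.0], [214.0, -4.0, 37.0, 16.0], [217.0, -7.0, 37.0, 15.0], [220.0, 9.0, 29.0, -34.0], [223.0, 9.0, 28.0, -40.0], [226.0, 9.0, 27.0, -45.0], [229.0, 8.0, 27.0, -48.0], [232.0, 8.0, 27.0, -50.0], [235.0, 8.0, 26.0, -56.0], [238.0, 7.0, 25.0, -59.0]]
302
[[205.0, 4.0, 39.0, 17.0], [208.0, -0.0, 40.0, 20.0], [211.0, -2.0, 40.0, 19.0], [214.0, -5.0, 40.0, 17.0], [217.0, -7.0, 39.0, 15.0], [220.0, 10.0, 31.0, -35.0], [223.0, 10.0, 30.0, -40.0], [226.0, 9.0, 29.0, -45.0], [229.0, 10.0, 28.0, -51.0], [232.0, 9.0, 28.0, -54.0], [235.0, 9.0, 27.0, -58.0], [238.0, 8.0, 27.0, -59.0]]
306
[[205.0, 4.0, 42.0, 16.0], [208.0, 0.0, 43.0, 19.0], [211.0, -2.0, 43.0, 19.0], [214.0, -5.0, 43.0, 17.0], [217.0, -7.0, 43.0, 16.0], [220.0, -11.0, 44.0, 20.0], [223.0, 9.0, 33.0, -40.0], [226.0, 9.0, 32.0, -44.0], [229.0, 10.0, 31.0, -51.0], [232.0, 9.0, 30.0, -54.0], [235.0, 9.0, 30.0, -58.0], [238.0, 9.0, 29.0, -63.0]]
```

The finger ends are about 32 mm short of the stated TCP: depth puts the front edge of the tip at tool z −32 to −34. The real tips are therefore at about z 0.091. Sideways they are right. I'll go down to near the key, then press while watching the force.

Request:
{"fn": "drive_tool", "kwargs": {
  "deltas": [
    [[0.53, 0, 0, 0.06, 0], [0.53, 0, 0, 0.14, 0], [0.53, 0, 0, 0.22, 0], [0.53, 0, 0, 0.3, 0], [0.53, 0, 0, 0.35, 0], [0.53, 0, 0, 0.36, 0], [0.53, 0, 0, 0.36, 0]]
  ]
}}

```text
t: 4.6
tool_pos: [0.5677, -0.0948, 0.0414]
ee_rot: [[0.934, -0.358, -0.0], [-0.358, -0.934, 0.0], [-0.0, -0.0, -1.0]]
wrist_force: [0.4, -0.2, -0.7]
finger_gap: 0.0501
grasp_force: 0.0
```

```bash
python3 go.py .045 .031 .060
python3 - <<'E'
from plant import robot
import numpy as np,cv2
from h import *
i=robot.camera_info('wrist');Tc=np.array(i['tool_from_camera'])
p,d=robot.get_image('wrist');cv2.imwrite('pics/w3.png',cv2.resize(p[120:320,150:390,::-1],(720,600)))
for c in (212,302):
    rows=np.arange(199,235,3);uv=np.c_[np.full(len(rows),c),rows]
    W=world(i,Tc,uv,d[rows,c])*1000;print(c);print(np.c_[rows,W].round(0).tolist())
E
```

```text
t 4.6 p [ 0.5677 -0.0948  0.0414] yaw -20.96 gap 0.050139678683385126 F [ 0.44 -0.25 -0.66] j [-18.1  20.   94.9   0.   65.2  92.9]
delta [-0.006  0.018 -0.372] turn 0.01
212
[[199.0, 17.0, -33.0, -10.0], [202.0, 15.0, -33.0, -10.0], [205.0, 12.0, -33.0, -10.0], [208.0, 12.0, -32.0, -18.0], [211.0, 13.0, -31.0, -25.0], [214.0, 11.0, -30.0, -26.0], [217.0, 9.0, -30.0, -27.0], [220.0, 9.0, -29.0, -34.0], [223.0, 9.0, -28.0, -40.0], [226.0, 9.0, -28.0, -45.0], [229.0, 9.0, -27.0, -50.0], [232.0, 10.0, -26.0, -56.0]]
302
[[199.0, 13.0, 36.0, 1.0], [202.0, 11.0, 36.0, 0.0], [205.0, 10.0, 36.0, -3.0], [208.0, 8.0, 36.0, -3.0], [211.0, 5.0, 36.0, -2.0], [214.0, 1.0, 37.0, 2.0], [217.0, -1.0, 37.0, 0.0], [220.0, 10.0, 31.0, -35.0], [223.0, 9.0, 30.0, -40.0], [226.0, 9.0, 29.0, -45.0], [229.0, 9.0, 29.0, -50.0], [232.0, 9.0, 28.0, -55.0]]
```

View pics/w3.png

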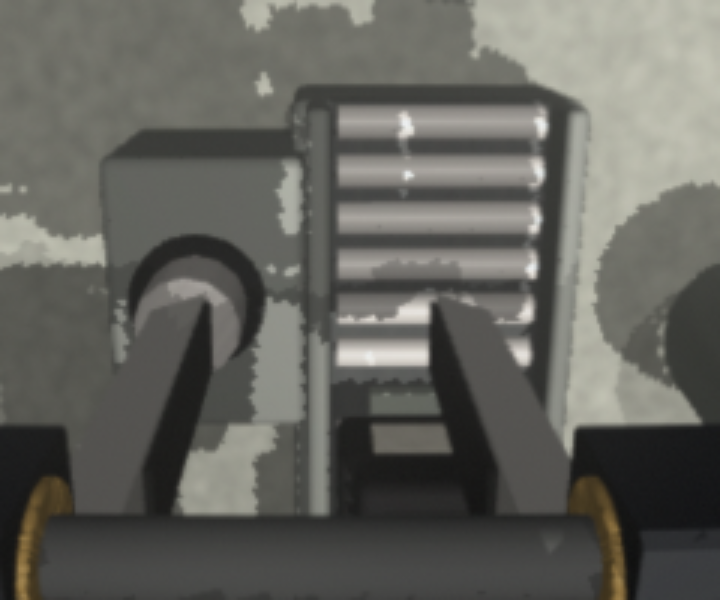

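The left tip stands over the key (tip 205,300; key centre ~195,320), a few mm above it. The right tip hangs in the track ahead of the latch and pack front (410,420). Pressing now.

Request:
{"fn": "drive_tool", "kwargs": {
  "deltas": [
    [[0.53, 0, 0, 0.04, 0], [0.53, 0, 0, 0.09, 0], [0.53, 0, 0, 0.14, 0], [0.53, 0, 0, 0.18, 0], [0.53, 0, 0, 0.22, 0], [0.53, 0, 0, 0.24, 0], [0.53, 0, 0, 0.24, 0], [0.53, 0, 0, 0.24, 0], [0.53, 0, 0, 0.24, 0]]
  ]
}}

```text
t: 5.55
tool_pos: [0.5692, -0.0954, 0.0302]
ee_rot: [[0.934, -0.358, 0.003], [-0.358, -0.934, -0.001], [0.003, -0.0, -1.0]]
wrist_force: [3.6, -1.8, 1.7]
finger_gap: 0.0491
grasp_force: 2.4
```

```bash
python3 go.py .045 .031 .028
python3 - <<'E'
from plant import robot
import numpy as np,cv2
p,d=robot.get_image('wrist');cv2.imwrite('pics/w4.png',cv2.resize(p[120:320,150:390,::-1],(720,600)))
print(np.mean([robot.get_image('top') and robot.sense()['wrist_force'] for _ in range(6)],0))
E
```

```text
t 5.55 p [ 0.5692 -0.0954  0.0302] yaw -20.98 gap 0.04911329565676203 F [ 3.63 -1.82  1.7 ] j [-18.1  20.9  95.2  -0.   63.8  92.9]
delta [-0.038  0.018  0.044] turn 0.0
[ 4.31455203 -1.76227301  3.3187365 ]
```

View pics/w4.png

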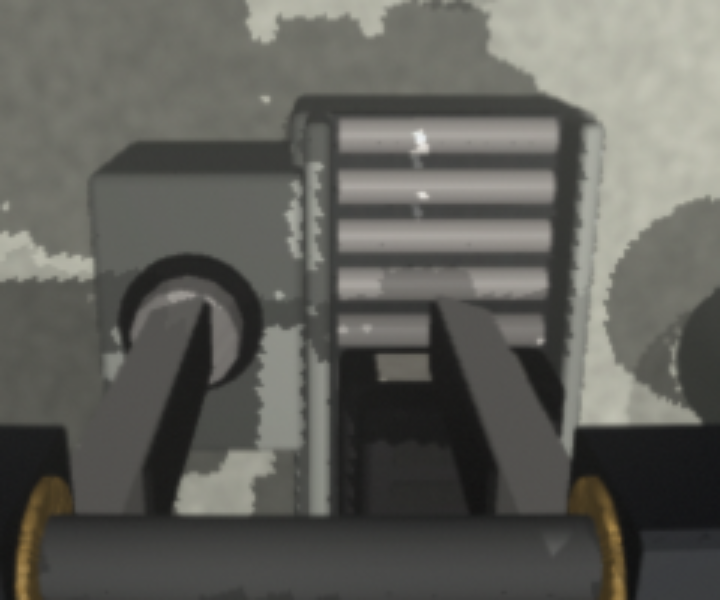

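The pack has popped: its front edge (405,350) now touches the right finger, with a push of about 4 N along the track and about 3 N up from the key. I'll press slightly deeper for margin and let it settle.

Request:
{"fn": "drive_tool", "kwargs": {
  "deltas": [
    [[0.53, 0, 0, 0.02, 0], [0.53, 0, 0, 0.04, 0], [0.53, 0, 0, 0.04, 0], [0.53, 0, 0, 0.04, 0], [0.53, 0, 0, 0.04, 0], [0.53, 0, 0, 0.04, 0], [0.53, 0, 0, 0.04, 0], [0.53, 0, 0, 0.04, 0]]
  ]
}}

```text
t: 6.7
tool_pos: [0.5685, -0.0951, 0.0283]
ee_rot: [[0.934, -0.358, 0.001], [-0.358, -0.934, -0.0], [0.001, -0.0, -1.0]]
wrist_force: [3.5, -2.2, 7.2]
finger_gap: 0.0501
grasp_force: 4.9
```

```bash
python3 go.py .045 .031 .028
python3 - <<'E'
from plant import robot
import numpy as np
from h import *
from go import O,X,Y
i=robot.camera_info('wrist');Tc=np.array(i['tool_from_camera'])
F=[]
for k in range(6):
    s=robot.sense();p,d=robot.get_image('wrist');F.append(s['wrist_force'])
    if k in(0,5):
        T=np.eye(4);T[:3,:3]=s['ee_rot'];T[:3,3]=s['tool_pos'];T=T@Tc
        rows=np.arange(228,262,2);uv=np.c_[np.full(len(rows),282),rows];W=world(i,T,uv,d[rows,282]);q=W[:,:2]-O
        print(np.c_[rows,q@X*1000,q@Y*1000,W[:,2]*1000].round(0)[:].tolist())
        uv=np.array([[225,226],[226,232],[208,219]]);W=world(i,T,uv,d[uv[:,1],uv[:,0]]);q=W[:,:2]-O
        print('key',np.c_[q@X*1000,q@Y*1000,W[:,2]*1000].round(1).tolist())
print(np.mean(F,0))
E
```

```text
t 6.7 p [ 0.5685 -0.0951  0.0283] yaw -20.98 gap 0.05010570334249248 F [ 3.48 -2.19  7.23] j [-18.1  21.   95.3   0.   63.6  92.9]
delta [-0.022  0.019  0.005] turn 0.0
[[228.0, 42.0, 12.0, 44.0], [230.0, 41.0, 12.0, 44.0], [232.0, 39.0, 12.0, 44.0], [234.0, 37.0, 12.0, 43.0], [236.0, 34.0, 12.0, 41.0], [238.0, 37.0, 13.0, 50.0], [240.0, 36.0, 13.0, 52.0], [242.0, 37.0, 13.0, 57.0], [244.0, 37.0, 14.0, 60.0], [246.0, 36.0, 14.0, 63.0], [248.0, 37.0, 14.0, 66.0], [250.0, 35.0, 14.0, 66.0], [252.0, 36.0, 15.0, 71.0], [254.0, 36.0, 15.0, 74.0], [256.0, 36.0, 15.0, 77.0], [258.0, 36.0, 15.0, 79.0], [260.0, 35.0, 15.0, 80.0]]
key [[49.6, 53.1, 58.7], [45.2, 52.5, 58.9], [54.8, 64.5, 58.9]]
[[228.0, 42.0, 12.0, 43.0], [230.0, 40.0, 12.0, 43.0], [232.0, 39.0, 12.0, 44.0], [234.0, 37.0, 12.0, 44.0], [236.0, 34.0, 12.0, 40.0], [238.0, 36.0, 13.0, 49.0], [240.0, 37.0, 13.0, 54.0], [242.0, 37.0, 14.0, 58.0], [244.0, 37.0, 14.0, 60.0], [246.0, 37.0, 14.0, 63.0], [248.0, 37.0, 14.0, 66.0], [250.0, 35.0, 14.0, 67.0], [252.0, 37.0, 15.0, 72.0], [254.0, 37.0, 15.0, 75.0], [256.0, 37.0, 15.0, 77.0], [258.0, 36.0, 15.0, 78.0], [260.0, 35.0, 15.0, 80.0]]
key [[49.8, 53.0, 59.2], [122.0, 31.4, 238.6], [55.1, 64.4, 59.7]]
[ 3.40734988 -1.7330697   6.49772262]
```

The key top is at about 59 mm, so it is fully down on its stop. The pack front rests at x 37 against the finger and does not move. Handing in.

```bash
python3 -c "
from plant import robot
print(robot.hand_in())"
```

```text
the job is handed in; nothing more can be done
None
```

Handed in at about 7 s with the key held fully down (top at about 59 mm) and the popped pack at rest against the waiting finger, its front about 27 mm ahead of where it was latched; no verdict came back.

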